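# Brush out a lamp's glass sleeve and show it to the phone

## Task

Take the round brush out of its holder and brush out the white glass lamp sleeve (the plain tube, open at both ends, standing on the table) with two full strokes down and up: down to the table, then up until the bristles show above its rim, and the same again; then put the brush back upright in its holder. Next lift the sleeve and hold it in the air, clear of everything, tipped so that the phone's camera looks straight down its bore: an open end squarely facing the lens, centred on it, about 12 cm from it. Finish still holding the sleeve there, steady, not putting it down; do not touch the phone or its stand, and leave everything else where it is.

Things in the scene. Friction and masses are not known exactly. Their poses are not given: they have to be found in the camera images.
- sleeve: the lamp sleeve: plain white opal glass tube without handle, open at both ends, standing upright on the table; 60 mm outside diameter, 52 mm bore, 95 mm tall, about 0.2 kg. Origin: centre of its underside; z along the tube, upwards. It may stand in any of three places, swapped with the mug and the holder
- sleeve_mid (a point): the middle of the sleeve, on its axis, 47.5 mm above its underside
- brush: the round brush, standing upright in the holder; 194 mm long overall, 0.06 kg, origin at the centre of its bristle end's underside, z along it towards the handle. Bristle head 40 mm diameter from 0 to 62 mm (foot tapered to 26 mm), thin 8 mm stem up to 116 mm, round wooden handle 18 mm diameter from 116 to 194 mm
- brush_handle (a point): the place to grip the brush: on its axis in the handle, 165 mm above the brush's origin
- holder: the brush's holder: bare steel round cup, fixed to the table, 75 mm tall, 56 mm outside and 46 mm inside diameter, foot disc 76 mm across; origin at the centre of its underside, inner floor 6 mm above it (the brush stands on this floor)
- phone: a phone fixed reclined on its stand, facing the robot and upwards, turned a little left or right. Origin: the lens, on the glass near the upper end, 0.108 m above the table; z: out of the glass, the lens's line of sight (40 degrees from vertical, leaning to the robot), x up along the phone, y across it. 150 x 74 x 9 mm, upper edge 14 mm beyond the lens
- stand: the phone's aluminium desk stand, fixed to the table: foot 110 mm x 85 mm, origin at the centre of its underside, 62 mm nearer the robot than the lens; z up
- mug: loose bystander, origin at the centre of its underside: white ceramic mug with a side handle, closed bottom, 72 mm diameter, 85 mm tall
- jar: loose bystander, origin at the centre of its underside: amber jar with metal cap, 56 mm diameter, 75 mm tall
- clock: loose bystander, origin at the centre of its underside: white bedside clock, 45 x 85 mm, 78 mm tall
- remote: loose bystander, origin at the centre of its underside: grey remote control, 150 x 44 mm, 18 mm high
- book: loose bystander, origin at the centre of its underside: blue closed book, 190 x 130 mm, 24 mm high
- tin: loose bystander, origin at the centre of its underside: flat round aluminium tin, 60 mm diameter, 25 mm tall
- case: loose bystander, origin at the centre of its underside: grey spectacles case, 155 x 60 mm, 38 mm high
Not all that is in view belongs to the job. Leave any yellow look-alike of the stand alone.

How it is judged:
By the outcome, as a careful person would: the job done as asked, in the order asked, and still so for the second after the job is handed in, while the arm keeps its last pose, push and grip.
It also fails if it takes over 72 s, if anything falls off the work surface, if the arm or the gripper's body presses on something with over 40 N, if the wrist force passes 120 N, or if a joint passes its speed limit or range.

## Robot

A 6-joint arm with a two-finger parallel gripper is mounted at the origin on the work surface. World frame = base frame: x ahead of the robot, y to its left, z up, the work surface at z = 0. Lengths are in m, angles in degrees, forces in N, time in s.
With the tool pointing down it reaches from about 0.4 to 0.825 m from the base axis. Payload 7 kg.
Tool frame: the origin (TCP) lies on the centre line of the jaws, within the pads' length; the fingertips stand 14 mm ahead of it and the grasp point (between the pads) lies 5 mm behind it; z points along the fingers, x is the direction in which the jaws open and shut, and the axes are right-handed (so a half turn about z gives the same grasp; the last joint's range is limited). The gripper opens to 88 mm and grips with 3 to 60 N. Pads are 19 mm wide; open, the fingers measure 130 mm over their backs; the gripper's body (78 mm by 193 mm) begins 47 mm behind the grasp point.
Start: joints at [-57.806, 20.546, 0.682, 0, -70.136, -16.507], TCP at [0.182, -0.65, 0.241] pointing down, gripper open.
Joint ranges: [-176.03, 176.03], [-82.01, 121.73], [-58.28, 71.71], [-173.87, 95.51], [-174.79, -0.11], [-173.66, 173.66]. Speed limits (degrees/s): [136.94, 136.94, 172.46, 180, 180, 180].

## Interface

Orientations are given as [roll, pitch, yaw] about the fixed x, y, z axes, in that order (R = Rz(yaw) Ry(pitch) Rx(roll)).
In Python, from plant import * gives the robot as it stands.
- The arm moves only by the shell command python3 -m handwheel 'ROWS' [OPENING]. ROWS is JSON, a list of rows, each a list of 2 entries, a list of its own where there are three numbers: the shift along the tool's x, y, z each as a share of 0.2 m, from -1 to 1, then the turn, a rotation vector about the tool's x, y, z each as a share of 360 degrees, from -1 to 1. In form: [[[tx, ty, tz], [ax, ay, az]], ...]. A call has 1 to 5 rows; each row is the pose to reach, as a shift and turn from the pose commanded when the call began, along the tool's axes at that moment, turning the shorter way round; what a row does not reach only later rows make up. A row lasts 1/12 s, in which the tool goes at most 41.7 mm and 7.16 degrees, less where a joint would pass 70% of its speed; a pose out of reach is approached as far as the arm can. A call with a number of a shift or a turn outside -1 to 1 is refused whole. A call with a gripper value outside its range is refused whole. OPENING is the closure, from -1 (fully open) to 1 (shut), set as the call begins (- or left out, the last holds). The fingers move at their own pace and stop on an object; the grip force is fixed at half the most. Time passes only in rows, so rows that repeat a pose let the fingers close. It gives the time, the measured TCP pose, the force and the opening at its end, in the units of the state.
- get_obs(): the state, without advancing time (a new reading comes with each control period).
- snapshot(name): name is "side" or "top"; returns a dict with "color" (400x640x3 uint8, red, green, blue), "z_map" (400x640 float32, m along the optical axis (not along the pixel's ray), 0 where there is no reading), "intrinsics" (3x3 intrinsics, pixels), "rvec" (rotation vector, rad) and "tvec" (3), from world to camera coordinates, as OpenCV has them. Camera axes: x right, y down, z forward; pixel columns grow to the right and rows downward; lengths in m; the calibration is good to about 2 mm. A picture is of the moment at which its call begins.
- close_job(): hands the job in, once; it reports no verdict.
The state is a dict: "clock": time; "joint_pos": joint angles; "qvel": joint speeds; "tau": joint torques, N m; "tool_pos": TCP position; "orientation": TCP orientation; "force": force on the tool from outside, world axes, zero at the start; "moment": the same for the moment, N m; "opening": finger opening in m.
Only numpy, scipy, OpenCV 4.12 (cv2) and the standard library are available. Lean on these libraries where they do the work, as an engineer would, in place of code of your own. Each camera call takes 0.05 s, during which the arm holds its last target. There are 200 camera calls.

## Working session

There is one attempt and no reset: what is moved stays moved. The work goes in short steps, Python scripts to look and compute and a shell command to move; the robot and the scene stay as the last step left them, time stands still between calls to the robot, and variables do not carry over. Pictures are saved under pics/ and viewed, about 8 in all and at most 12, crops included, and the job is handed in when it is done.

```bash
ls; mkdir -p pics
python3 - <<'E'
from plant import *
import cv2,numpy as np
print(get_obs())
for n in("top","side"):
    s=snapshot(n); np.savez(f"pics/{n}0.npz",**s); cv2.imwrite(f"pics/{n}0.png",s["color"][:,:,::-1])
    R=cv2.Rodrigues(s["rvec"])[0]; print(n,s["intrinsics"].tolist(),(-R.T@s["tvec"].ravel()),R[2])
E
```

```text
pics
{'clock': 0.0, 'joint_pos': array([-5.78040323e+01,  2.05923890e+01,  6.35462307e-01, -2.17414780e-02,
       -7.01342144e+01, -1.65080154e+01]), 'qvel': array([ 0.0801801 , -0.06061278,  0.02757227,  0.00820849,  0.02773078,
       -0.04633622]), 'tau': array([-8.37750595e-04, -5.82717562e+01,  2.93049717e+01,  6.99720427e+00,
        6.77498057e-03, -1.20564591e-04]), 'tool_pos': array([ 0.18240201, -0.64942452,  0.23961961]), 'orientation': array([-1.79993695e+02, -9.31923760e-02,  1.05680543e+02]), 'force': array([-0.45961936,  0.21723755,  0.12416105]), 'moment': array([ 0.03014196,  0.04869458, -0.01306416]), 'opening': 0.087772774673401}
top [[499.7213660726642, 0.0, 314.8112297670534], [0.0, 499.7213660726642, 205.03526614687206], [0.0, 0.0, 1.0]] [2.28391664e-01 4.88330031e-04 1.56407947e+00] [ 0.21546162 -0.0105727  -0.97645507]
side [[389.0200661111137, 0.0, 324.47502599608913], [0.0, 389.0200661111137, 204.57494822499893], [0.0, 0.0, 1.0]] [0.1839299  0.81275181 0.8613653 ] [ 0.31741356 -0.71701444 -0.62059562]
```

View pics/top0.png

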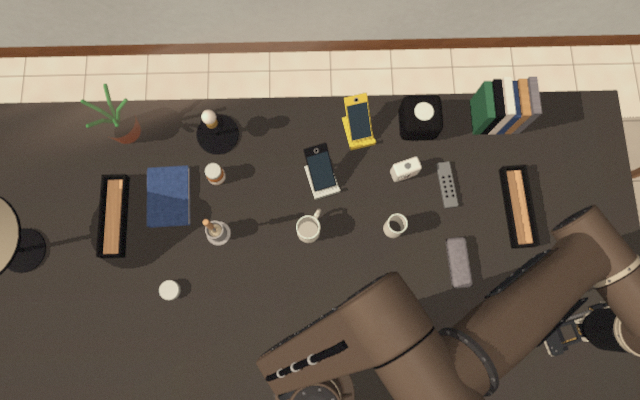

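View pics/side0.png

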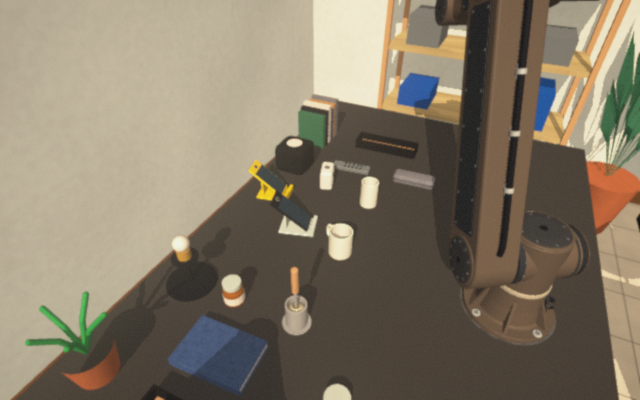

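Top view: the sleeve is at about (395,226), the mug at (309,229), the holder with brush at (217,232), and the white-stand phone at (320,170). The yellow look-alike is at (358,120). Side view: brush handle at (295,280), sleeve at (369,192).

```bash
cat > h.py <<'E'
from plant import *
import cv2,numpy as np
from scipy.optimize import least_squares
from scipy.spatial.transform import Rotation as Ro
def cloud(s):
    K=s["intrinsics"];R=cv2.Rodrigues(s["rvec"])[0];z=s["z_map"]
    v,u=np.indices(z.shape)
    c=np.stack([(u-K[0,2])/K[0,0]*z,(v-K[1,2])/K[1,1]*z,z],-1)-s["tvec"].ravel()
    p=c@R; p[z==0]=np.nan; return p
def circ(q,r=None):
    c0=q.mean(0)
    f=(lambda a:np.hypot(*(q-a[:2]).T)-(r or a[2]))
    a=least_squares(f,[*c0,r or .03],loss="soft_l1",f_scale=.002); return a.x,np.sqrt(np.mean(f(a.x)**2))
def proj(s,p):
    return cv2.projectPoints(np.array(p,float).reshape(-1,3),s["rvec"],s["tvec"],s["intrinsics"],None)[0][:,0]
def rel(goal_p,goal_R):
    """share units from current measured pose to goal"""
    o=get_obs();R=Ro.from_euler("xyz",o["orientation"],degrees=True)
    return R.inv().apply(np.array(goal_p)-o["tool_pos"])/.2,(R.inv()*goal_R).as_rotvec()/(2*np.pi)
E
python3 - <<'E'
from h import *
T=dict(np.load("pics/top0.npz"));S=dict(np.load("pics/side0.npz"))
pt,ps=cloud(T),cloud(S)
def near(p,c,r,z0,z1):
    q=p.reshape(-1,3);q=q[np.isfinite(q[:,0])]
    return q[(np.hypot(*(q[:,:2]-c).T)<r)&(q[:,2]>z0)&(q[:,2]<z1)]
for n,(u,v) in dict(sleeve=(390,215),holder=(217,240),mug=(300,222)).items():
    print(n,pt[v,u])
def med(u,v):return np.nanmedian(pt[v-4:v+5,u-4:u+5].reshape(-1,3),0)
for n,(u,v) in dict(sleeve=(395,226),holder=(217,232),mug=(309,229)).items():
    c=med(u,v)[:2]
    for nm,p in(("t",pt),("s",ps)):
        q=near(p,c,.06,.02,.4); print(n,nm,c,len(q),q.min(0),q.max(0),np.percentile(q[:,2],[50,90]))
        for z0,z1 in((.015,.06),(.06,.08),(.08,.11),(.14,.18),(.18,.23)):
            k=q[(q[:,2]>z0)&(q[:,2]<z1)]
            if len(k)>8: print("  ",z0,z1,len(k),k.mean(0).round(4),circ(k[:,:2]))
q=near(pt,med(320,170)[:2],.1,.03,.2)
c=q.mean(0);print("phone",len(q),c,np.linalg.svd(q-c)[2] if len(q)<3000 else 0,q.max(0),q.min(0))
im=T["color"][:,:,::-1]
a=cv2.resize(im[135:205,285:355],None,fx=8,fy=8,interpolation=cv2.INTER_CUBIC);cv2.imwrite("pics/phone.png",a)
E
```

```text
sleeve [ 0.53473495 -0.25542858  0.00154555]
holder [0.46163469 0.28672852 0.04290482]
mug [0.51063783 0.03112053 0.04723004]
sleeve t [ 0.4991412  -0.26926878] 286 [ 0.45987816 -0.28714821  0.02047871] [ 0.52003619 -0.22822659  0.10508485] [0.07277979 0.09682862]
   0.015 0.06 105 [ 0.4892 -0.2579  0.0403] (array([ 0.48882501, -0.25755727,  0.0277278 ]), np.float64(0.0008992149100283742))
   0.06 0.08 60 [ 0.4889 -0.2585  0.0698] (array([ 0.4890026 , -0.25739588,  0.02778345]), np.float64(0.0009994959249423501))
   0.08 0.11 121 [ 0.49   -0.2587  0.0929] (array([ 0.48964129, -0.25808453,  0.02767481]), np.float64(0.001429532559560802))
sleeve s [ 0.4991412  -0.26926878] 424 [ 0.4584352  -0.28925285  0.02097879] [ 0.51885078 -0.22473804  0.09654851] [0.06943618 0.09227014]
   0.015 0.06 156 [ 0.4831 -0.2373  0.0403] (array([ 0.48887561, -0.25858945,  0.02928121]), np.float64(0.0017251611890063791))
   0.06 0.08 132 [ 0.4873 -0.2539  0.0706] (array([ 0.48850104, -0.25713934,  0.02813597]), np.float64(0.001750625054945503))
   0.08 0.11 136 [ 0.4883 -0.2556  0.0888] (array([ 0.48856026
[... 2061 characters left out ...]
97 [ 0.4491558  -0.02852657  0.02015559] [0.54742383 0.04733647 0.08824033] [0.05869252 0.08265304]
   0.015 0.06 359 [0.4864 0.0145 0.0419] (array([0.48579081, 0.01052301, 0.03430123]), np.float64(0.007457548467888776))
   0.06 0.08 235 [0.4876 0.0089 0.0701] (array([0.48567641, 0.01064819, 0.03386066]), np.float64(0.005856056566205866))
   0.08 0.11 103 [0.4847 0.0138 0.0835] (array([0.48515341, 0.01010799, 0.03375413]), np.float64(0.0018120345193640324))
phone 967 [ 0.68183595 -0.03183318  0.0753402 ] [[-0.74177308 -0.21207428 -0.63623674]
 [ 0.27084951 -0.96260827  0.0050855 ]
 [-0.61352525 -0.16855212  0.77147712]] [0.74162448 0.01646813 0.12748016] [ 0.61533128 -0.07906165  0.03014648]
```

View pics/phone.png

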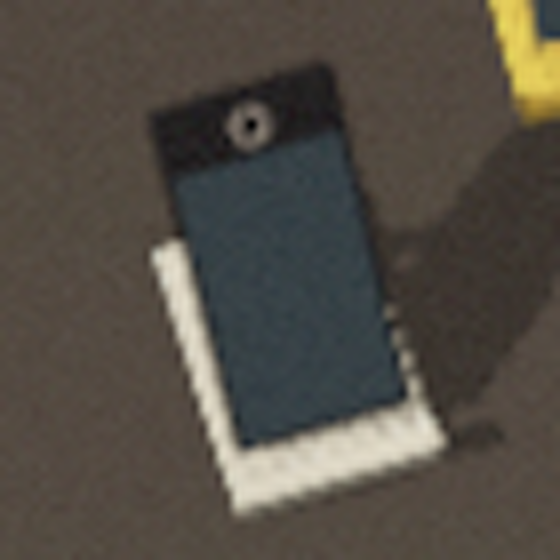

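Crop: lens at crop (250,124), i.e. full-frame (315.8,150.1). The cloud puts the phone's yaw at about 15.7°, tilt 40°. The sleeve is at (0.489,-0.2575) and the brush at (0.487,0.292). Moving towards the brush now.

```bash
cat >> h.py <<'E'
def rec():
    import json
    o=get_obs(); open("log.jsonl","a").write(json.dumps({k:np.array(o[k]).tolist() for k in("joint_pos","tool_pos","orientation")})+"\n"); return o
E
rec(){ python3 -c "from h import *;rec()"; }
rec
python3 -m handwheel '[[[0.56,0.55,-0.05],[0,0,0]],[[0.56,0.55,-0.05],[0,0,0]],[[0.56,0.55,-0.05],[0,0,0]],[[0.56,0.55,-0.05],[0,0,0]]]' -1
rec
python3 -m handwheel '[[[0.56,0.55,0],[0,0,0]],[[0.56,0.55,0],[0,0,0]],[[0.56,0.55,0],[0,0,0]],[[0.56,0.55,0],[0,0,0]]]'
rec
python3 -m handwheel '[[[0.56,0.55,0],[0,0,0]],[[0.56,0.55,0],[0,0,0]],[[0.56,0.55,0],[0,0,0]],[[0.56,0.55,0],[0,0,0]]]'
rec
python3 -m handwheel '[[[0.56,0.55,0],[0,0,0]],[[0.56,0.55,0],[0,0,0]],[[0.56,0.55,0],[0,0,0]],[[0.56,0.55,0],[0,0,0]]]'
rec
python3 -m handwheel '[[[0.94,0.265,0],[0,0,0]],[[0.94,0.265,0],[0,0,0]],[[0.94,0.265,0],[0,0,0]],[[0.94,0.265,0],[0,0,0]],[[0.94,0.265,0],[0,0,0]]]'
rec
python3 -c "
from h import *
T=dict(np.load('pics/top0.npz'));R=cv2.Rodrigues(T['rvec'])[0];K=T['intrinsics']
o=-R.T@T['tvec'].ravel();d=R.T@np.linalg.inv(K)@[315.8,150.1,1];L=o+d*(.108-o[2])/d[2];print('lens',L)
a=np.radians(15.7);f=np.array([np.cos(a),np.sin(a),0]);x=f*np.cos(np.radians(40))+[0,0,np.sin(np.radians(40))];y=np.array([np.sin(a),-np.cos(a),0])
for P in(L+.014*x+.037*y,L+.014*x-.037*y,L-.136*x+.037*y,L-.136*x-.037*y):print(((proj(T,P)-[285,135]+.5)*8).round(0))
print(rel([.487,.292,.25],Ro.from_euler('xyz',[180,0,105.7],degrees=True)))"
```

```text
clock: 0.43
tool_pos: [0.2586, -0.51, 0.2502]
orientation: [-180.0, -0.1, 105.7]
force: [0.9, -0.3, 1.1]
opening: 0.0877
clock: 0.77
tool_pos: [0.3342, -0.3722, 0.2505]
orientation: [180.0, -0.0, 105.7]
force: [0.7, -1.3, 0.2]
opening: 0.0881
clock: 1.1
tool_pos: [0.41, -0.2347, 0.2506]
orientation: [180.0, -0.0, 105.7]
force: [0.4, -1.3, -0.5]
opening: 0.0876
clock: 1.43
tool_pos: [0.4858, -0.0969, 0.2506]
orientation: [180.0, -0.0, 105.7]
force: [0.9, -1.0, 0.0]
opening: 0.0878
clock: 1.85
tool_pos: [0.4847, 0.0987, 0.2505]
orientation: [180.0, -0.0, 105.8]
force: [0.4, -0.1, -0.7]
opening: 0.0876
lens [ 0.72161365 -0.02272139  0.108     ]
[[335.  64.]]
[[149. 119.]]
[[415. 407.]]
[[237. 460.]]
(array([0.92707837, 0.27357249, 0.00281202]), array([ 2.57838194e-05, -5.33721620e-05,  1.43303773e-04]))
```

The lens comes out at (0.7216,-0.0227,0.108). Phone corners projected from it match the crop within about 1 px.

```bash
rec(){ python3 -c "from h import *;rec()"; }
python3 -m handwheel '[[[0.927,0.2735,0],[0,0,0]],[[0.927,0.2735,0],[0,0,0]],[[0.927,0.2735,0],[0,0,0]],[[0.927,0.2735,0],[0,0,0]],[[0.927,0.2735,0],[0,0,0]]]'
python3 -m handwheel '[[[0,0,0.15],[0,0,0]],[[0,0,0.28],[0,0,0]],[[0,0,0.42],[0,0,0]],[[0,0,0.42],[0,0,0]]]'
rec
python3 - <<'E'
from h import *
s=snapshot("side");t=snapshot("top")
p=get_obs()["tool_pos"];print(p)
u,v=proj(s,p)[0].astype(int)
a=cv2.resize(s["color"][v-60:v+60,u-60:u+60,::-1],None,fx=4,fy=4,interpolation=cv2.INTER_CUBIC)
u,v=proj(t,p)[0].astype(int)
b=cv2.resize(t["color"][v-40:v+40,u-40:u+40,::-1],(480,480),interpolation=cv2.INTER_CUBIC)
cv2.imwrite("pics/g1.png",cv2.resize(np.hstack([a,b]),(800,400)))
E
```

```text
clock: 2.27
tool_pos: [0.4872, 0.2924, 0.2501]
orientation: [-180.0, -0.0, 105.8]
force: [0.6, -0.2, -0.2]
opening: 0.0878
clock: 2.6
tool_pos: [0.4848, 0.287, 0.1609]
orientation: [-179.5, 0.2, 105.7]
force: [-0.9, -0.9, -1.3]
opening: 0.0878
[0.48749751 0.28862129 0.16627875]
```

View pics/g1.png

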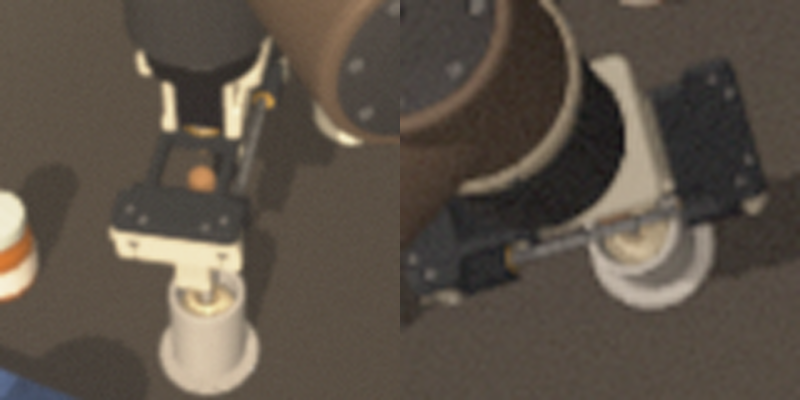

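The brush handle (left panel, 200,180) is between the open jaws and the holder is below. Settling, then closing.

```bash
rec(){ python3 -c "from h import *;rec()"; }
python3 -m handwheel '[[[0,0,0],[0,0,0]],[[0,0,0],[0,0,0]],[[0,0,0],[0,0,0]]]'
python3 -m handwheel '[[[0,0,0],[0,0,0]],[[0,0,0],[0,0,0]],[[0,0,0],[0,0,0]],[[0,0,0],[0,0,0]],[[0,0,0],[0,0,0]]]' 1
python3 -m handwheel '[[[0,0,0],[0,0,0]],[[0,0,0],[0,0,0]],[[0,0,0],[0,0,0]],[[0,0,0],[0,0,0]],[[0,0,0],[0,0,0]]]'
rec
```

```text
clock: 2.95
tool_pos: [0.4884, 0.2896, 0.1684]
orientation: [179.9, -0.1, 105.7]
force: [0.0, 0.5, 0.1]
opening: 0.0873
clock: 3.37
tool_pos: [0.4877, 0.289, 0.1667]
orientation: [180.0, -0.0, 105.7]
force: [-0.6, -0.2, -0.7]
opening: 0.0602
clock: 3.78
tool_pos: [0.4877, 0.2891, 0.1665]
orientation: [-180.0, 0.0, 105.7]
force: [0.8, 0.4, -0.2]
opening: 0.0266
```

```bash
rec(){ python3 -c "from h import *;rec()"; }
python3 -m handwheel '[[[0,0,0],[0,0,0]],[[0,0,0],[0,0,0]],[[0,0,0],[0,0,0]],[[0,0,0],[0,0,0]],[[0,0,0],[0,0,0]]]'
rec
python3 -m handwheel '[[[0,0,-0.1],[0,0,0]],[[0,0,-0.2],[0,0,0]],[[0,0,-0.3],[0,0,0]],[[0,0,-0.45],[0,0,0]],[[0,0,-0.6],[0,0,0]]]'
python3 -m handwheel '[[[0,0,0],[0,0,0]],[[0,0,0],[0,0,0]],[[0,0,0],[0,0,0]],[[0,0,0],[0,0,0]],[[0,0,0],[0,0,0]]]'
rec
python3 - <<'E'
from h import *
o=get_obs();print(o["tool_pos"],o["opening"])
pts={}
for n in("side","top"):
    s=snapshot(n);p=cloud(s).reshape(-1,3);c=s["color"].reshape(-1,3)
    x,y,_=o["tool_pos"];k=np.isfinite(p[:,0])&(np.hypot(p[:,0]-x,p[:,1]-y)<.03)&(p[:,2]>.09)
    for z0,z1 in((.095,.12),(.12,.15),(.15,.18),(.18,.2),(.2,.23),(.23,.25)):
        q=p[k&(p[:,2]>z0)&(p[:,2]<z1)]
        if len(q)>5:print(n,z0,z1,len(q),q.mean(0).round(4),np.ptp(q,0).round(3))
    q=p[k];print(n,"zmin",np.sort(q[:,2])[:5].round(3))
    if n=="side":
        u,v=proj(s,o["tool_pos"])[0].astype(int);cv2.imwrite("pics/g2.png",cv2.resize(s["color"][v-50:v+120,max(u-85,0):u+85,::-1],None,fx=3.5,fy=3.5,interpolation=cv2.INTER_CUBIC))
E
```

```text
clock: 4.2
tool_pos: [0.4877, 0.289, 0.1665]
orientation: [-180.0, 0.0, 105.7]
force: [0.4, -0.1, -1.1]
opening: 0.0177
clock: 4.62
tool_pos: [0.4873, 0.2886, 0.2872]
orientation: [-179.9, 0.0, 105.7]
force: [-0.1, 0.3, -0.0]
opening: 0.0173
clock: 5.03
tool_pos: [0.4873, 0.2887, 0.2853]
orientation: [-179.9, 0.1, 105.7]
force: [0.5, -0.2, -0.6]
opening: 0.0174
[0.48728349 0.28869911 0.28534095] 0.017407791380325832
side 0.12 0.15 78 [0.4798 0.3026 0.1416] [0.036 0.027 0.019]
side 0.15 0.18 188 [0.4814 0.2998 0.1678] [0.039 0.037 0.03 ]
side 0.18 0.2 116 [0.4845 0.2935 0.1845] [0.035 0.037 0.018]
side 0.2 0.23 30 [0.4859 0.2921 0.2146] [0.005 0.007 0.028]
side 0.23 0.25 29 [0.4853 0.2943 0.2427] [0.014 0.01  0.02 ]
side zmin [0.13  0.13  0.133 0.134 0.134]
top 0.12 0.15 23 [0.4802 0.2778 0.1413] [0.032 0.028 0.018]
top 0.15 0.18 56 [0.4786 0.2833 0.1704] [0.027 0.037 0.029]
top 0.18 0.2 46 [0.4792 0.2865 0.1843] [0.018 0.035 0.009]
top zmin [0.132 0.133 0.133 0.134 0.134]
```

View pics/g2.png

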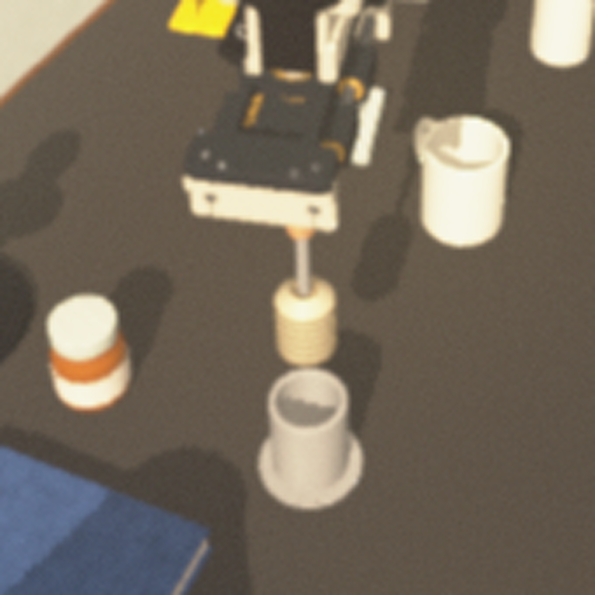

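Brush out and hanging vertical below the gripper, holder empty (310,400 in the crop). Now I'll measure the head's offset from the TCP, and the holder and sleeve again.

Run:
```python
from h import *
o=get_obs();tp=o["tool_pos"]
P=[]
for n in("side","top"):
    s=snapshot(n);p=cloud(s).reshape(-1,3);P.append(p[np.isfinite(p[:,0])])
P.append(np.vstack(P))
for n,p in zip(("side","top","both"),P):
    def sel(c,r,z0,z1): return p[(np.hypot(p[:,0]-c[0],p[:,1]-c[1])<r)&(p[:,2]>z0)&(p[:,2]<z1)]
    print(n,"head lo",circ(sel(tp,.03,.14,.165)[:,:2],.02),"hi",circ(sel(tp,.03,.165,.185)[:,:2],.02))
    print(n,"holder",circ(sel((.487,.292),.034,.02,.07)[:,:2],None),"foot",(lambda q:(q.min(0)+q.max(0))/2)(sel((.487,.292),.045,.004,.012)))
    q=sel((.489,-.2575),.036,.02,.09);d=np.hypot(q[:,0]-.489,q[:,1]+.2575)
    print(n,"sleeve outer",circ(q[d>.028][:,:2],.03),"inner",circ(q[d<.028][:,:2],.026) if (d<.028).sum()>10 else 0)
print(tp)
```

```text
side head lo (array([0.48795525, 0.2891307 , 0.02      ]), np.float64(0.0008938191892304438)) hi (array([0.48836774, 0.28806188, 0.02      ]), np.float64(0.005569262270338455))
side holder (array([0.48600948, 0.2943051 , 0.02545983]), np.float64(0.001110508423842522)) foot [0.48686171 0.29628508 0.00799978]
side sleeve outer (array([ 0.48904234, -0.25774056,  0.03      ]), np.float64(0.0012520667258411062)) inner (array([ 0.48884687, -0.25685723,  0.026     ]), np.float64(0.0012597385079676034))
top head lo (array([0.48982703, 0.29042754, 0.02      ]), np.float64(0.0007173011797313882)) hi (array([0.49433545, 0.2894265 , 0.02      ]), np.float64(0.004542812799647772))
top holder (array([0.48678032, 0.2896294 , 0.02513153]), np.float64(0.001301237219998253)) foot [0.48508355 0.29268928 0.00796019]
top sleeve outer (array([ 0.48915947, -0.25765114,  0.03      ]), np.float64(0.001447950659984015)) inner (array([ 0.48911591, -0.25756252,  0.026     ]), np.float64(0.0014013444180758993))
both head lo (array([0.48854713, 0.28954453, 0.02      ]), np.float64(0.0010859958557938975)) hi (array([0.49059644, 0.28891942, 0.02      ]), np.float64(0.005770998750987705))
both holder (array([0.4858903 , 0.29384075, 0.02564427]), np.float64(0.001642774619931567)) foot [0.48508355 0.29268928 0.00799978]
both sleeve outer (array([ 0.48906539, -0.25772487,  0.03      ]), np.float64(0.0013102342098794816)) inner (array([ 0.4890377 , -0.25711917,  0.026     ]), np.float64(0.0013580673975105036))
[0.48746232 0.28883629 0.28563222]
```

```bash
rec(){ python3 -c "from h import *;rec()"; }
python3 -m handwheel '[[[-0.1,-0.028,0],[0,0,0]],[[-0.25,-0.07,0],[0,0,0]],[[-0.45,-0.126,0],[0,0,0]],[[-0.65,-0.182,0],[0,0,0]],[[-0.85,-0.2377,0],[0,0,0]]]'
rec
python3 -m handwheel '[[[-0.2,-0.056,0],[0,0,0]],[[-0.4,-0.112,0],[0,0,0]],[[-0.6,-0.168,0],[0,0,0]],[[-0.8,-0.2237,0],[0,0,0]],[[-0.95,-0.2656,0],[0,0,0]]]'
rec
python3 -m handwheel '[[[-0.2,-0.056,0],[0,0,0]],[[-0.4,-0.112,0],[0,0,0]],[[-0.6,-0.168,0],[0,0,0]],[[-0.75,-0.21,0],[0,0,0]],[[-0.834,-0.232,0],[0,0,0]]]'
python3 -m handwheel '[[[0,0,0],[0,0,0]],[[0,0,0],[0,0,0]],[[0,0,0],[0,0,0]],[[0,0,0],[0,0,0]],[[0,0,0],[0,0,0]]]'
rec
python3 - <<'E'
from h import *
o=get_obs();tp=o["tool_pos"]
P=[]
for n in("side","top"):
    s=snapshot(n);p=cloud(s).reshape(-1,3);P.append(p[np.isfinite(p[:,0])])
    if n=="side":
        u,v=proj(s,o["tool_pos"])[0].astype(int);cv2.imwrite("pics/g3.png",cv2.resize(s["color"][max(v-50,0):v+90,max(u-70,0):u+70,::-1],None,fx=4,fy=4,interpolation=cv2.INTER_CUBIC))
P.append(np.vstack(P))
for n,p in zip(("side","top","both"),P):
    def sel(c,r,z0,z1): return p[(np.hypot(p[:,0]-c[0],p[:,1]-c[1])<r)&(p[:,2]>z0)&(p[:,2]<z1)]
    q=sel(tp,.03,.14,.175)
    if len(q)>15: print(n,"head",len(q),circ(q[:,:2],.02))
    q=sel((.487,.292),.035,.02,.074);d=np.hypot(q[:,0]-.4865,q[:,1]-.292)
    print(n,"holder",circ(q[d>.025][:,:2],.028),circ(q[d<.025][:,:2],.023))
print(tp,rel([.488,-.258,.286],Ro.from_euler('xyz',[180,0,105.7],degrees=True)))
E
```

```text
clock: 5.65
tool_pos: [0.4874, 0.1111, 0.2864]
orientation: [-180.0, 0.0, 105.8]
force: [1.3, -0.3, -0.5]
opening: 0.0174
clock: 6.07
tool_pos: [0.4875, -0.0874, 0.2867]
orientation: [180.0, 0.0, 105.7]
force: [1.1, 0.3, -1.6]
opening: 0.0173
clock: 6.48
tool_pos: [0.488, -0.2611, 0.2861]
orientation: [-179.9, 0.0, 105.6]
force: [1.1, 0.4, -0.9]
opening: 0.0177
clock: 6.9
tool_pos: [0.4887, -0.257, 0.2867]
orientation: [180.0, 0.0, 105.8]
force: [0.3, 0.5, -0.0]
opening: 0.0177
side head 105 (array([ 0.4885112 , -0.25693621,  0.02      ]), np.float64(0.0017693276029285777))
side holder (array([0.48743172, 0.29188893, 0.028     ]), np.float64(0.0011084979318175185)) (array([0.48697273, 0.29230697, 0.023     ]), np.float64(0.0009971482319748005))
top head 20 (array([ 0.49030262, -0.25625256,  0.02      ]), np.float64(0.0005192920538726114))
top holder (array([0.48696687, 0.29251772, 0.028     ]), np.float64(0.00185530597197407)) (array([0.48693426, 0.29199421, 0.023     ]), np.float64(0.0011328737852832678))
both head 125 (array([ 0.48909877, -0.2568975 ,  0.02      ]), np.float64(0.0017121047281362454))
both holder (array([0.48740938, 0.2919729 , 0.028     ]), np.float64(0.00135320709880133)) (array([0.48691095, 0.2922209 , 0.023     ]), np.float64(0.0010372039597640673))
[ 0.4887008  -0.25700023  0.28672941] (array([-0.00334853, -0.00493924,  0.00403448]), array([7.12422082e-05, 2.43068188e-05, 1.87221731e-04]))
```

View pics/g3.png

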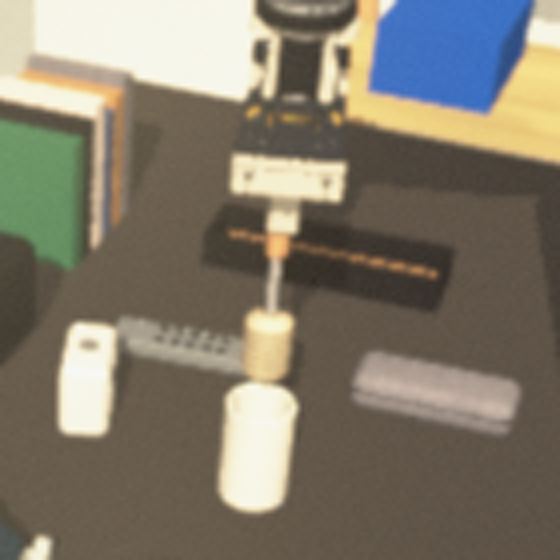

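The head is over the sleeve (270,345 vs 258,400 in the crop), centred to about 1 mm. Stroke one down.

```bash
rec(){ python3 -c "from h import *;rec()"; }
python3 -m handwheel '[[[0,0,0.05],[0,0,0]],[[0,0,0.12],[0,0,0]],[[0,0,0.2],[0,0,0]],[[0,0,0.27],[0,0,0]],[[0,0,0.33],[0,0,0]]]'
python3 -m handwheel '[[[0,0,0.06],[0,0,0]],[[0,0,0.12],[0,0,0]],[[0,0,0.18],[0,0,0]],[[0,0,0.24],[0,0,0]],[[0,0,0.27],[0,0,0]]]'
rec
python3 -m handwheel '[[[0,0,0],[0,0,0]],[[0,0,0],[0,0,0]],[[0,0,0],[0,0,0]]]'
```

```text
clock: 7.42
tool_pos: [0.4881, -0.2573, 0.2189]
orientation: [-180.0, -0.0, 105.7]
force: [-0.3, -0.1, -0.7]
opening: 0.0171
clock: 7.83
tool_pos: [0.4876, -0.2573, 0.1644]
orientation: [-179.9, -0.1, 105.7]
force: [-0.3, -0.5, -0.5]
opening: 0.0174
clock: 8.08
tool_pos: [0.489, -0.2579, 0.1672]
orientation: [180.0, 0.0, 105.7]
force: [-0.6, 0.1, 0.0]
opening: 0.0175
```

```bash
rec(){ python3 -c "from h import *;rec()"; }
python3 -m handwheel '[[[0,0,0.01],[0,0,0]],[[0,0,0.02],[0,0,0]],[[0,0,0.03],[0,0,0]],[[0,0,0.03],[0,0,0]],[[0,0,0.03],[0,0,0]]]'
python3 -c "from h import *
o=get_obs();print(o['tool_pos'],o['force'])"
```

```text
clock: 8.5
tool_pos: [0.4885, -0.2579, 0.1606]
orientation: [-180.0, -0.0, 105.7]
force: [0.5, -0.5, -0.5]
opening: 0.0175
[ 0.48851928 -0.25789768  0.16056686] [ 0.4817564  -0.51598138 -0.52496182]
```

```bash
python3 -m handwheel '[[[0,0,0.01],[0,0,0]],[[0,0,0.01],[0,0,0]],[[0,0,0.01],[0,0,0]]]'
python3 -c "from h import *
o=get_obs();print(o['tool_pos'],o['force'])"
```

```text
clock: 8.75
tool_pos: [0.4893, -0.2582, 0.1603]
orientation: [179.9, 0.1, 105.7]
force: [-2.3, 2.2, 11.7]
opening: 0.0175
[ 0.48929188 -0.25822751  0.16034907] [-2.2562045   2.16802286 11.66360723]
```

Table contact (11.7 N). Up so about 30 mm of bristles show, down again, then up.

```bash
rec(){ python3 -c "from h import *;rec()"; }
python3 -m handwheel '[[[0,0,-0.05],[0,0,0]],[[0,0,-0.13],[0,0,0]],[[0,0,-0.21],[0,0,0]],[[0,0,-0.29],[0,0,0]],[[0,0,-0.335],[0,0,0]]]'
python3 -m handwheel '[[[0,0,0],[0,0,0]],[[0,0,0],[0,0,0]],[[0,0,0],[0,0,0]]]'
python3 - <<'E'
from h import *
o=get_obs();s=snapshot("side");t=snapshot("top")
u,v=proj(s,[.489,-.257,.1])[0].astype(int);a=cv2.resize(s["color"][v-35:v+35,u-35:u+35,::-1],None,fx=5.5,fy=5.5,interpolation=cv2.INTER_CUBIC)
cv2.imwrite("pics/g4.png",a)
E
python3 -m handwheel '[[[0,0,0.05],[0,0,0]],[[0,0,0.13],[0,0,0]],[[0,0,0.2],[0,0,0]],[[0,0,0.26],[0,0,0]],[[0,0,0.3],[0,0,0]]]'
python3 -m handwheel '[[[0,0,0.01],[0,0,0]],[[0,0,0.02],[0,0,0]],[[0,0,0.03],[0,0,0]],[[0,0,0.032],[0,0,0]],[[0,0,0.032],[0,0,0]]]'
python3 -c "from h import *
o=get_obs();print(o['tool_pos'],o['force'])"
```

```text
clock: 9.17
tool_pos: [0.4892, -0.2582, 0.2278]
orientation: [179.9, 0.1, 105.7]
force: [0.2, -0.3, -1.2]
opening: 0.0177
clock: 9.42
tool_pos: [0.488, -0.2577, 0.2246]
orientation: [-179.9, -0.1, 105.7]
force: [-0.1, -0.5, -0.8]
opening: 0.0178
clock: 9.93
tool_pos: [0.4875, -0.2576, 0.163]
orientation: [-179.9, -0.1, 105.7]
force: [-0.2, 0.0, -0.5]
opening: 0.0173
clock: 10.35
tool_pos: [0.489, -0.2581, 0.1604]
orientation: [179.9, 0.1, 105.7]
force: [-1.8, 0.9, 3.7]
opening: 0.017
[ 0.48902542 -0.25808541  0.16042754] [-1.78899263  0.85086499  3.72545335]
```

View pics/g4.png

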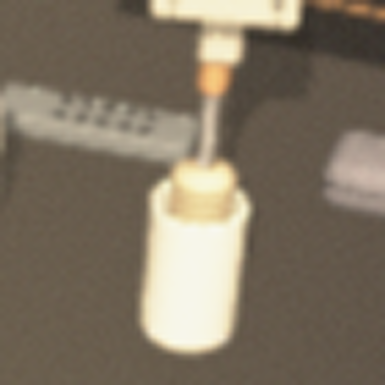

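Bristles stick out above the rim (205,190). Second contact was 3.7 N. Stroke two up, then back to the holder.

```bash
rec(){ python3 -c "from h import *;rec()"; }
python3 -m handwheel '[[[0,0,-0.05],[0,0,0]],[[0,0,-0.13],[0,0,0]],[[0,0,-0.21],[0,0,0]],[[0,0,-0.29],[0,0,0]],[[0,0,-0.335],[0,0,0]]]'
python3 -m handwheel '[[[0,0,-0.04],[0,0,0]],[[0,0,-0.12],[0,0,0]],[[0,0,-0.2],[0,0,0]],[[0,0,-0.28],[0,0,0]],[[0,0,-0.32],[0,0,0]]]'
rec
python3 -m handwheel '[[[0.1,0.028,0],[0,0,0]],[[0.25,0.07,0],[0,0,0]],[[0.45,0.125,0],[0,0,0]],[[0.65,0.18,0],[0,0,0]],[[0.85,0.2346,0],[0,0,0]]]'
rec
python3 -m handwheel '[[[0.2,0.056,0],[0,0,0]],[[0.4,0.112,0],[0,0,0]],[[0.6,0.168,0],[0,0,0]],[[0.8,0.221,0],[0,0,0]],[[0.95,0.2622,0],[0,0,0]]]'
rec
python3 -m handwheel '[[[0.2,0.056,0],[0,0,0]],[[0.4,0.112,0],[0,0,0]],[[0.6,0.168,0],[0,0,0]],[[0.75,0.21,0],[0,0,0]],[[0.848,0.234,0],[0,0,0]]]'
python3 -m handwheel '[[[0,0,0],[0,0,0]],[[0,0,0],[0,0,0]],[[0,0,0],[0,0,0]],[[0,0,0],[0,0,0]],[[0,0,0],[0,0,0]]]'
rec
python3 - <<'E'
from h import *
o=get_obs();tp=o["tool_pos"]
P=[]
for n in("side","top"):
    s=snapshot(n);p=cloud(s).reshape(-1,3);P.append(p[np.isfinite(p[:,0])])
P.append(np.vstack(P))
for n,p in zip(("side","top","both"),P):
    def sel(c,r,z0,z1): return p[(np.hypot(p[:,0]-c[0],p[:,1]-c[1])<r)&(p[:,2]>z0)&(p[:,2]<z1)]
    q=sel(tp,.03,.145,.175)
    if len(q)>15: print(n,"head",len(q),circ(q[:,:2],.02))
    q=sel((.489,-.2575),.045,.02,.09);d=np.hypot(q[:,0]-.489,q[:,1]+.2575)
    print(n,"sleeve",circ(q[d>.028][:,:2],.03))
print(tp,rel([.4863,.2915,.288],Ro.from_euler('xyz',[180,0,105.7],degrees=True)))
E
```

```text
clock: 10.77
tool_pos: [0.4895, -0.2583, 0.2292]
orientation: [179.8, 0.1, 105.7]
force: [0.0, 0.1, -0.3]
opening: 0.0172
clock: 11.18
tool_pos: [0.489, -0.2581, 0.2922]
orientation: [179.9, 0.1, 105.7]
force: [0.2, 0.3, -0.1]
opening: 0.0179
clock: 11.6
tool_pos: [0.4871, -0.0801, 0.2898]
orientation: [-180.0, -0.0, 105.6]
force: [1.1, 0.7, -1.4]
opening: 0.0176
clock: 12.02
tool_pos: [0.4862, 0.1184, 0.29]
orientation: [180.0, -0.0, 105.7]
force: [1.3, -0.1, -0.7]
opening: 0.0181
clock: 12.43
tool_pos: [0.4855, 0.2946, 0.2893]
orientation: [-180.0, 0.0, 105.8]
force: [1.2, -0.9, -1.4]
opening: 0.0173
clock: 12.85
tool_pos: [0.4861, 0.2906, 0.2904]
orientation: [180.0, -0.0, 105.6]
force: [0.7, 0.3, -0.5]
opening: 0.0174
side head 148 (array([0.48682003, 0.29115559, 0.02      ]), np.float64(0.0008709550671201565))
side sleeve (array([ 0.48877527, -0.25779525,  0.03      ]), np.float64(0.0012110367363864611))
top head 36 (array([0.48842803, 0.29204576, 0.02      ]), np.float64(0.0008887622672126658))
top sleeve (array([ 0.48927764, -0.25774964,  0.03      ]), np.float64(0.0013636794580532692))
both head 184 (array([0.48726611, 0.29146199, 0.02      ]), np.float64(0.0010306834940870325))
both sleeve (array([ 0.48888734, -0.25779481,  0.03      ]), np.float64(0.0012621414616307807))
[0.48614678 0.29059856 0.29037461] (array([0.00349846, 0.00152538, 0.0121662 ]), array([ 5.41528620e-05, -4.74678087e-05, -1.97524812e-04]))
```

```bash
rec(){ python3 -c "from h import *;rec()"; }
python3 -m handwheel '[[[0,0,0.04],[0,0,0]],[[0,0,0.1],[0,0,0]],[[0,0,0.16],[0,0,0]],[[0,0,0.22],[0,0,0]],[[0,0,0.27],[0,0,0]]]'
python3 -m handwheel '[[[0,0,0.06],[0,0,0]],[[0,0,0.12],[0,0,0]],[[0,0,0.18],[0,0,0]],[[0,0,0.24],[0,0,0]],[[0,0,0.28],[0,0,0]]]'
python3 -m handwheel '[[[0,0,0.02],[0,0,0]],[[0,0,0.04],[0,0,0]],[[0,0,0.05],[0,0,0]],[[0,0,0.05],[0,0,0]],[[0,0,0.05],[0,0,0]]]'
rec
python3 -c "from h import *
o=get_obs();print(o['tool_pos'],o['force'])"
```

```text
clock: 13.37
tool_pos: [0.4858, 0.291, 0.2348]
orientation: [-180.0, 0.0, 105.7]
force: [-0.4, 0.0, -0.7]
opening: 0.0176
clock: 13.78
tool_pos: [0.4857, 0.2909, 0.1786]
orientation: [-179.9, 0.0, 105.7]
force: [-0.5, -0.4, -1.4]
opening: 0.0176
clock: 14.2
tool_pos: [0.4863, 0.2917, 0.1706]
orientation: [180.0, -0.0, 105.7]
force: [0.7, -0.3, -0.1]
opening: 0.0172
[0.48626788 0.29166184 0.17057296] [ 0.70029508 -0.306149   -0.1201763 ]
```

```bash
rec(){ python3 -c "from h import *;rec()"; }
python3 -m handwheel '[[[0,0,0.01],[0,0,0]],[[0,0,0.02],[0,0,0]],[[0,0,0.021],[0,0,0]],[[0,0,0.021],[0,0,0]],[[0,0,0.021],[0,0,0]]]'
python3 -m handwheel '[[[0,0,0],[0,0,0]],[[0,0,0],[0,0,0]],[[0,0,0],[0,0,0]],[[0,0,0],[0,0,0]],[[0,0,0],[0,0,0]]]' -1
python3 -m handwheel '[[[0,0,0],[0,0,0]],[[0,0,0],[0,0,0]],[[0,0,0],[0,0,0]],[[0,0,0],[0,0,0]],[[0,0,0],[0,0,0]]]'
python3 -m handwheel '[[[0,0,0],[0,0,0]],[[0,0,-0.1],[0,0,0]],[[0,0,-0.2],[0,0,0]],[[0,0,-0.35],[0,0,0]],[[0,0,-0.5],[0,0,0]]]'
python3 -m handwheel '[[[0,0,0],[0,0,0]],[[0,0,0],[0,0,0]]]'
rec
python3 - <<'E'
from h import *
o=get_obs();s=snapshot("side")
P=cloud(s).reshape(-1,3)
q=P[np.isfinite(P[:,0])&(np.hypot(P[:,0]-.487,P[:,1]-.292)<.03)]
for a,b in((.13,.16),(.16,.19),(.19,.21)):
    k=q[(q[:,2]>a)&(q[:,2]<b)];print(a,len(k),circ(k[:,:2],.009),k[:,2].max())
# kinematics fit: linear in (a1,d1,L,a3,d4,d6)
import json
D=[json.loads(l) for l in open("log.jsonl")]
A=[];B=[]
for d in D:
    q=np.radians(d["joint_pos"]);r=np.hypot(*d["tool_pos"][:2]);e=q[2]-q[1];t=e+q[4]
    A+= [[1,0,np.sin(q[1]),-np.sin(e),np.cos(e),np.cos(t)],[0,1,np.cos(q[1]),np.cos(e),np.sin(e),np.sin(t)]];B+=[r,d["tool_pos"][2]]
    if abs(d["tool_pos"][1])>.25: print(np.round(d["joint_pos"],1),np.degrees(np.arctan2(d["tool_pos"][1],d["tool_pos"][0])).round(1),np.degrees(t).round(2))
x,res,rk,sv=np.linalg.lstsq(np.array(A),B,rcond=None);print(x.round(4),rk,sv.round(3),np.abs(np.array(A)@x-B).max())
E
```

```text
clock: 14.62
tool_pos: [0.4863, 0.2918, 0.1664]
orientation: [179.9, -0.0, 105.7]
force: [-1.1, 0.6, 2.5]
opening: 0.0176
clock: 15.03
tool_pos: [0.486, 0.2914, 0.1658]
orientation: [-180.0, 0.0, 105.7]
force: [0.7, -0.0, 0.3]
opening: 0.0457
clock: 15.45
tool_pos: [0.4861, 0.2915, 0.166]
orientation: [-180.0, 0.0, 105.7]
force: [0.8, -0.0, 0.5]
opening: 0.0787
clock: 15.87
tool_pos: [0.4857, 0.2911, 0.2666]
orientation: [-179.9, 0.1, 105.7]
force: [0.9, 1.0, -0.4]
opening: 0.0877
clock: 16.03
tool_pos: [0.4867, 0.2922, 0.268]
orientation: [179.8, -0.1, 105.7]
force: [0.5, 0.3, -0.1]
opening: 0.0872
0.13 69 (array([0.48664507, 0.29287249, 0.009     ]), np.float64(0.000935851196080697)) 0.1598638247608915
0.16 67 (array([0.48678691, 0.29296319, 0.009     ]), np.float64(0.0009876123753316253)) 0.18998662418918083
0.19 35 (array([0.48923753, 0.29467606, 0.009     ]), np.float64(0.0020720107091895985)) 0.2009865581572904
[-57.8  20.6   0.6  -0.  -70.1 -16.5] -74.3 -90.08
[-43.5  10.6 -11.8  -0.  -67.7 -30.8] -63.1 -90.05
[-25.6   3.5 -20.   -0.  -66.5 -48.7] -48.1 -90.0
[ 5.050e+01  1.420e+01 -1.940e+01 -1.000e-01 -5.690e+01 -1.247e+02] 30.6 -90.52
[  50.4   13.9  -19.1    0.   -57.  -124.7] 30.7 -90.0
[  50.4   13.9  -19.1   -0.   -57.  -124.7] 30.7 -90.01
[  50.4    8.9   -9.2   -0.   -72.1 -124.7] 30.6 -90.12
[ -7.4   7.4 -10.8  -0.  -71.8 -66.8] -27.7 -89.98
[ -7.5  12.7 -21.   -0.  -56.4 -66.8] -27.8 -90.13
[ -7.5   7.2 -10.3   0.  -72.4 -66.8] -27.8 -89.88
[  50.7    8.7   -8.8   -0.   -72.5 -125. ] 30.9 -89.98
[  50.7   13.7  -18.8    0.   -57.5 -125. ] 31.0 -89.96
[  50.7    9.4  -10.9    0.   -69.5 -125. ] 31.0 -89.76
[0.0379 0.2196 0.5659 0.0107 0.4616 0.3603] 6 [8.920e+00 6.331e+00 3.910e-01 3.310e-01 3.070e-01 7.000e-03] 0.0019672920697467178
```

Brush is upright in the holder at (0.4867,0.2929), handle top at 0.200. Now to the sleeve, for a grip from above on its upper half.

```bash
rec(){ python3 -c "from h import *;rec()"; }
python3 -m handwheel '[[[-0.1,-0.028,0],[0,0,0]],[[-0.25,-0.07,0],[0,0,0]],[[-0.45,-0.126,0],[0,0,0]],[[-0.65,-0.182,0],[0,0,0]],[[-0.85,-0.235,0],[0,0,0]]]'
python3 -m handwheel '[[[-0.2,-0.056,0],[0,0,0]],[[-0.4,-0.112,0],[0,0,0]],[[-0.6,-0.168,0],[0,0,0]],[[-0.8,-0.2237,0],[0,0,0]],[[-0.95,-0.263,0],[0,0,0]]]'
python3 -m handwheel '[[[-0.2,-0.056,0],[0,0,0]],[[-0.4,-0.112,0],[0,0,0]],[[-0.6,-0.168,0],[0,0,0]],[[-0.75,-0.21,0],[0,0,0]],[[-0.85,-0.235,0],[0,0,0]]]'
python3 -m handwheel '[[[0,0,0.1],[0,0,0]],[[0,0,0.2],[0,0,0]],[[0,0,0.3],[0,0,0]],[[0,0,0.4],[0,0,0]],[[0,0,0.45],[0,0,0]]]'
python3 -m handwheel '[[[0,0,0],[0,0,0]],[[0,0,0],[0,0,0]],[[0,0,0],[0,0,0]],[[0,0,0],[0,0,0]]]'
python3 - <<'E'
from h import *
o=get_obs()
P=[]
for n in("side","top"):
    s=snapshot(n);p=cloud(s).reshape(-1,3);P.append(p[np.isfinite(p[:,0])])
p=np.vstack(P)
q=p[(np.hypot(p[:,0]-.489,p[:,1]+.2577)<.045)&(p[:,2]>.02)&(p[:,2]<.09)];d=np.hypot(q[:,0]-.489,q[:,1]+.2577)
print("sleeve",circ(q[d>.028][:,:2],.03))
print(o["tool_pos"],rel([.489,-.2577,.052],Ro.from_euler('xyz',[180,0,105.7],degrees=True)))
E
```

```text
clock: 16.5
tool_pos: [0.4856, 0.1133, 0.2645]
orientation: [-179.9, 0.0, 105.7]
force: [1.1, 0.5, -0.5]
opening: 0.0875
clock: 16.92
tool_pos: [0.4862, -0.0847, 0.2648]
orientation: [-179.9, -0.0, 105.6]
force: [1.0, -0.2, 0.0]
opening: 0.0877
clock: 17.33
tool_pos: [0.487, -0.2611, 0.2642]
orientation: [-179.9, -0.1, 105.6]
force: [-0.3, 0.5, -0.2]
opening: 0.0877
clock: 17.75
tool_pos: [0.4861, -0.258, 0.1722]
orientation: [-179.7, -0.2, 105.6]
force: [-1.4, 0.3, -1.3]
opening: 0.0876
clock: 18.08
tool_pos: [0.489, -0.2585, 0.1771]
orientation: [179.9, 0.1, 105.7]
force: [0.5, -0.5, 0.7]
opening: 0.0876
sleeve (array([ 0.48892481, -0.25763012,  0.03      ]), np.float64(0.0013071804115930331))
[ 0.4889789  -0.2584658   0.17713312] (array([0.00375565, 0.00110338, 0.62507485]), array([ 2.57794760e-04,  1.26775991e-04, -7.73099491e-06]))
```

```bash
rec(){ python3 -c "from h import *;rec()"; }
python3 -m handwheel '[[[0.003,0,0.08],[0,0,0]],[[0.003,0,0.16],[0,0,0]],[[0.003,0,0.24],[0,0,0]],[[0.003,0,0.3],[0,0,0]],[[0.003,0,0.36],[0,0,0]]]'
python3 -m handwheel '[[[0,0,0.06],[0,0,0]],[[0,0,0.12],[0,0,0]],[[0,0,0.18],[0,0,0]],[[0,0,0.22],[0,0,0]],[[0,0,0.25],[0,0,0]]]'
python3 -m handwheel '[[[0,0,0],[0,0,0]],[[0,0,0],[0,0,0]],[[0,0,0],[0,0,0]],[[0,0,0],[0,0,0]],[[0,0,0],[0,0,0]]]'
python3 -c "from h import *
o=get_obs();print(o['tool_pos'],o['force'])"
```

```text
clock: 18.6
tool_pos: [0.4883, -0.2578, 0.1039]
orientation: [180.0, 0.0, 105.7]
force: [-0.0, 0.1, 0.4]
opening: 0.0873
clock: 19.02
tool_pos: [0.4881, -0.2578, 0.0536]
orientation: [180.0, 0.0, 105.7]
force: [0.3, 0.3, 0.9]
opening: 0.0877
clock: 19.43
tool_pos: [0.4884, -0.2579, 0.0546]
orientation: [179.9, 0.0, 105.7]
force: [-0.4, 0.5, -0.9]
opening: 0.0879
[ 0.48844525 -0.25789649  0.05455426] [-0.43728799  0.48054826 -0.94109367]
```

```bash
rec(){ python3 -c "from h import *;rec()"; }
python3 -m handwheel '[[[0,0,0],[0,0,0]],[[0,0,0],[0,0,0]],[[0,0,0],[0,0,0]],[[0,0,0],[0,0,0]],[[0,0,0],[0,0,0]]]' 1
python3 -m handwheel '[[[0,0,0],[0,0,0]],[[0,0,0],[0,0,0]],[[0,0,0],[0,0,0]],[[0,0,0],[0,0,0]],[[0,0,0],[0,0,0]]]'
rec
python3 -m handwheel '[[[0,0,-0.04],[0,0,0]],[[0,0,-0.1],[0,0,0]],[[0,0,-0.2],[0,0,0]],[[0,0,-0.3],[0,0,0]],[[0,0,-0.4],[0,0,0]]]'
python3 -m handwheel '[[[0,0,-0.15],[0,0,0]],[[0,0,-0.3],[0,0,0]],[[0,0,-0.45],[0,0,0]],[[0,0,-0.6],[0,0,0]],[[0,0,-0.7],[0,0,0]]]'
python3 -m handwheel '[[[0,0,0],[0,0,0]],[[0,0,0],[0,0,0]],[[0,0,0],[0,0,0]],[[0,0,0],[0,0,0]]]'
rec
python3 - <<'E'
from h import *
o=get_obs();print(o["tool_pos"],o["force"])
a=np.radians(15.7);b=np.radians(40)
s=np.array([-np.sin(b)*np.cos(a),-np.sin(b)*np.sin(a),np.cos(b)])
x=np.array([-np.sin(a),np.cos(a),0]);z=-s
Rg=Ro.from_matrix(np.stack([x,np.cross(z,x),z],1));print(Rg.as_euler("xyz",degrees=True))
L=np.array([.7216,-.0227,.108]);print(L+.1745*s)
print(rel(L+.1745*s,Rg)); print("standoff +8cm",rel(L+.2545*s,Rg))
E
```

```text
clock: 19.85
tool_pos: [0.4882, -0.2579, 0.0541]
orientation: [180.0, 0.0, 105.7]
force: [0.4, -1.3, -0.5]
opening: 0.0599
clock: 20.27
tool_pos: [0.4883, -0.2579, 0.0541]
orientation: [180.0, 0.0, 105.7]
force: [0.4, 0.4, 1.1]
opening: 0.0588
clock: 20.68
tool_pos: [0.4872, -0.2575, 0.1347]
orientation: [-179.9, -0.1, 105.7]
force: [-0.3, 0.3, -2.0]
opening: 0.0583
clock: 21.1
tool_pos: [0.488, -0.2579, 0.2774]
orientation: [179.9, 0.1, 105.7]
force: [0.7, 0.4, -2.9]
opening: 0.0585
clock: 21.43
tool_pos: [0.4872, -0.2575, 0.2726]
orientation: [-179.9, -0.1, 105.7]
force: [-0.4, 0.2, -2.3]
opening: 0.0586
[ 0.4871528  -0.25745943  0.27255256] [-0.37437058  0.2093308  -2.2622837 ]
[ 1.40000000e+02 -1.27222187e-14  1.05700000e+02]
[ 0.6136183  -0.05305229  0.24167476]
(array([0.81290334, 0.88531571, 0.15373779]), array([-0.11146107, -0.00022124, -0.00014919]))
standoff +8cm (array([ 0.813289  ,  0.6275274 , -0.15211354]), array([-0.11146107, -0.00022124, -0.00014919]))
```

```bash
rec(){ python3 -c "from h import *;rec()"; }
python3 -m handwheel '[[[0.06,0.05,-0.01],[0,0,0]],[[0.15,0.12,-0.03],[0,0,0]],[[0.25,0.19,-0.05],[0,0,0]],[[0.35,0.27,-0.07],[0,0,0]],[[0.45,0.35,-0.09],[0,0,0]]]'
python3 -m handwheel '[[[0.1,0.08,-0.02],[0,0,0]],[[0.2,0.155,-0.035],[0,0,0]],[[0.28,0.215,-0.05],[0,0,0]],[[0.34,0.26,-0.06],[0,0,0]],[[0.36,0.277,-0.06],[0,0,0]]]'
python3 -m handwheel '[[[0,0,0],[-0.008,0,0]],[[0,0,0],[-0.02,0,0]],[[0,0,0],[-0.034,0,0]],[[0,0,0],[-0.046,0,0]],[[0,0,0],[-0.056,0,0]]]'
python3 -m handwheel '[[[0,0,0],[-0.012,0,0]],[[0,0,0],[-0.026,0,0]],[[0,0,0],[-0.038,0,0]],[[0,0,0],[-0.048,0,0]],[[0,0,0],[-0.0555,0,0]]]'
python3 -m handwheel '[[[0,0,0],[0,0,0]],[[0,0,0],[0,0,0]],[[0,0,0],[0,0,0]],[[0,0,0],[0,0,0]],[[0,0,0],[0,0,0]]]'
rec
cat > fin.py <<'E'
from h import *
o=get_obs();print(o["tool_pos"],o["orientation"],o["force"],o["joint_pos"].round(1))
a=np.radians(15.7);b=np.radians(40)
s=np.array([-np.sin(b)*np.cos(a),-np.sin(b)*np.sin(a),np.cos(b)])
x=np.array([-np.sin(a),np.cos(a),0]);z=-s
Rg=Ro.from_matrix(np.stack([x,np.cross(z,x),z],1));L=np.array([.7216,-.0227,.108])
print("to goal",rel(L+.1745*s,Rg))
E
python3 fin.py
python3 - <<'E'
from h import *
o=get_obs();R=Ro.from_euler("xyz",o["orientation"],degrees=True)
P=[]
for n in("side","top"):
    t=snapshot(n);p=cloud(t).reshape(-1,3);p=p[np.isfinite(p[:,0])]
    l=R.inv().apply(p-o["tool_pos"]);l=l[(np.hypot(l[:,0],l[:,1])<.04)&(l[:,2]>.018)&(l[:,2]<.07)]
    print(n,len(l),l[:,2].max() if len(l) else 0)
    # fit cylinder axis in tool frame: centre(z)=c+m z
    f=lambda w:np.hypot(l[:,0]-w[0]-w[2]*(l[:,2]-.03),l[:,1]-w[1]-w[3]*(l[:,2]-.03))-.03
    if len(l)>20:
        r=least_squares(f,[0,0,0,0],loss="soft_l1",f_scale=.002);print(r.x.round(4))
    if n=="side":
        u,v=proj(t,o["tool_pos"])[0].astype(int);cv2.imwrite("pics/g5.png",cv2.resize(t["color"][max(v-70,0):v+70,u-80:u+80,::-1],None,fx=4,fy=4,interpolation=cv2.INTER_CUBIC))
E
```

```text
clock: 21.85
tool_pos: [0.5307, -0.1512, 0.2908]
orientation: [-179.9, -0.0, 105.7]
force: [0.2, 0.4, -1.7]
opening: 0.0588
clock: 22.27
tool_pos: [0.5655, -0.0662, 0.3031]
orientation: [-179.9, -0.0, 105.8]
force: [0.5, -0.1, -2.3]
opening: 0.0584
clock: 22.68
tool_pos: [0.564, -0.0686, 0.3033]
orientation: [159.7, 0.0, 105.7]
force: [-0.5, -0.5, -2.6]
opening: 0.0588
clock: 23.1
tool_pos: [0.5632, -0.0689, 0.3027]
orientation: [139.8, 0.0, 105.6]
force: [-0.6, 0.3, -2.5]
opening: 0.0588
clock: 23.52
tool_pos: [0.5655, -0.0679, 0.304]
orientation: [139.9, 0.0, 105.7]
force: [-0.4, 0.0, -2.1]
opening: 0.0582
[ 0.56551194 -0.06785716  0.30396461] [1.39919815e+02 1.19512408e-02 1.05700673e+02] [-3.55183506e-01  8.23991058e-07 -2.09958324e+00] [ 10.3  -9.9 -33.5  -7.7 -26.7 -79. ]
to goal (array([ 0.00623665, -0.0080267 ,  0.40029049]), array([2.22737257e-04, 2.42142038e-05, 2.27873435e-05]))
side 209 0.055069135449867225
[-0.      0.0007 -0.0134 -0.0018]
top 158 0.05546990695758449
[ 0.0004  0.0028  0.0148 -0.0247]
```

View pics/g5.png

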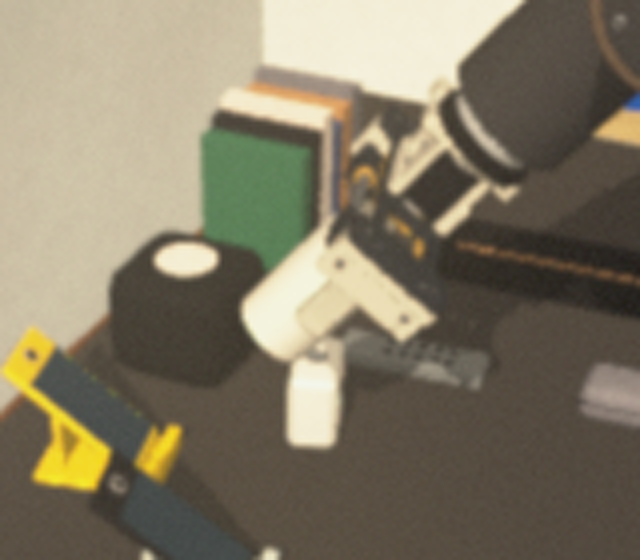

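The sleeve is held coaxial, tipped, with its open end towards the phone; the lens shows at crop (118,483). I'll cross-check the lens position and phone normal from the side camera.

Run:
```python
from h import *
o=get_obs();S=dict(np.load("pics/side0.npz"));T=dict(np.load("pics/top0.npz"))
u,v=proj(S,o["tool_pos"])[0].astype(int);u0,v0=u-80,max(v-70,0)
px=((118+.5)/4-.5+u0,(483+.5)/4-.5+v0);print("lens side px",px,"proj est",proj(S,[.7216,-.0227,.108]))
def ray(s,p):
    R=cv2.Rodrigues(s["rvec"])[0];return -R.T@s["tvec"].ravel(),R.T@np.linalg.inv(s["intrinsics"])@[*p,1]
c,d=ray(S,px);print("side z=.108:",c+d*(.108-c[2])/d[2])
A=[];b=[]
for s,p in((S,px),(T,(315.8,150.1))):
    c,d=ray(s,p);d/=np.linalg.norm(d);M=np.eye(3)-np.outer(d,d);A.append(M);b.append(M@c)
print("triang",np.linalg.lstsq(np.vstack(A),np.hstack(b),rcond=None)[0])
L=np.array([.7216,-.0227,.108]);a=np.radians(15.7);e=np.radians(40)
x=np.array([np.cos(a)*np.cos(e),np.sin(a)*np.cos(e),np.sin(e)]);y=np.array([-np.sin(a),np.cos(a),0]);n=np.cross(x,y)
for nm,s in(("t",T),("s",S)):
    p=cloud(s).reshape(-1,3);p=p[np.isfinite(p[:,0])];l=(p-L)@np.stack([x,y,n],1)
    k=(l[:,0]>-.115)&(l[:,0]<.01)&(abs(l[:,1])<.032)&(abs(l[:,2])<.012);q=p[k];c=q.mean(0)
    w=np.linalg.svd(q-c,full_matrices=False)[2][2];w*=np.sign(w[2])
    print(nm,k.sum(),"tilt",np.degrees(np.arccos(w[2])).round(2),"yaw",np.degrees(np.arctan2(-w[1],-w[0])).round(2),"offset",np.median(l[k][:,2]))
    k=(l[:,0]>-.15)&(l[:,0]<.03)&(abs(l[:,1])<.06)&(abs(l[:,2])<.008);print(np.percentile(l[k],[1,99],axis=0).round(4).tolist())
```

```text
lens side px (np.float64(277.125), np.float64(198.375)) proj est [[276.34077778 197.86757848]]
side z=.108: [ 0.71802763 -0.02147288  0.108     ]
triang [ 0.72068764 -0.02317594  0.10649682]
t 754 tilt 39.68 yaw 15.27 offset 0.0012898108800112472
[[-0.1466, -0.035, -0.007], [0.0131, 0.0381, 0.0074]]
s 460 tilt 39.98 yaw 16.63 offset 0.00157167713460447
[[-0.1484, -0.0334, -0.0071], [0.0112, 0.0411, 0.0068]]
```

Lens estimates agree within about 3 mm; I'll use (0.7205,-0.022,0.108). Moving in along the line of sight.

```bash
sed -i 's/\[.7216,-.0227,.108\]/[.7205,-.022,.108]/' fin.py
python3 -m handwheel '[[[0.002,-0.002,0.05],[0,0,0]],[[0.004,-0.004,0.13],[0,0,0]],[[0.006,-0.006,0.21],[0,0,0]],[[0.008,-0.008,0.29],[0,0,0]],[[0.01,-0.008,0.35],[0,0,0]]]'
python3 -m handwheel '[[[0,0,0.02],[0,0,0]],[[0,0,0.04],[0,0,0]],[[0,0,0.05],[0,0,0]],[[0,0,0.05],[0,0,0]],[[0,0,0.05],[0,0,0]]]'
python3 -m handwheel '[[[0,0,0],[0,0,0]],[[0,0,0],[0,0,0]],[[0,0,0],[0,0,0]],[[0,0,0],[0,0,0]],[[0,0,0],[0,0,0]]]'
python3 fin.py
```

```text
clock: 24.03
tool_pos: [0.6073, -0.0538, 0.2474]
orientation: [140.0, -0.0, 105.7]
force: [0.4, -0.8, -1.5]
opening: 0.0586
clock: 24.45
tool_pos: [0.613, -0.0525, 0.2424]
orientation: [139.8, 0.0, 105.7]
force: [0.6, 0.2, -2.3]
opening: 0.0582
clock: 24.87
tool_pos: [0.6129, -0.0524, 0.242]
orientation: [139.8, 0.0, 105.7]
force: [-0.5, 0.2, -3.5]
opening: 0.0586
[ 0.61289539 -0.05241874  0.24203017] [1.39835792e+02 1.03259239e-03 1.05685900e+02] [-0.45696341  0.21084003 -3.47058093] [ 11.2  -1.3 -34.4  -9.8 -17.1 -77.2]
to goal (array([ 0.00082968, -0.00246472,  0.00024514]), array([ 4.56133915e-04,  2.74139289e-05, -2.81210325e-05]))
```

Run:
```python
from h import *
o=get_obs();R=Ro.from_euler("xyz",o["orientation"],degrees=True)
L=np.array([.7205,-.022,.108]);C=[];t={}
for n in("side","top"):
    s=t[n]=snapshot(n);p=cloud(s).reshape(-1,3);p=p[np.isfinite(p[:,0])]
    l=R.inv().apply(p-o["tool_pos"]);l=l[(np.hypot(l[:,0],l[:,1])<.04)&(l[:,2]>.018)&(l[:,2]<.07)];C.append(l)
    b=dict(np.load(f"pics/{n}0.npz"))
l=np.vstack(C);f=lambda w:np.hypot(l[:,0]-w[0]-w[2]*(l[:,2]-.04),l[:,1]-w[1]-w[3]*(l[:,2]-.04))-.03
w=least_squares(f,[0,0,0,0],loss="soft_l1",f_scale=.002).x
print(len(l),"axis in tool",w.round(4),"end",np.percentile(l[:,2],99),"lens in tool",R.inv().apply(L-o["tool_pos"]).round(4))
cv2.imwrite("pics/f.png",np.vstack([t["side"]["color"][:300,130:530,::-1],t["top"]["color"][50:350,150:550,::-1]]))
```

```text
325 axis in tool [ 0.      0.0014  0.0175 -0.0523] end 0.05342250248915742 lens in tool [ 0.0002 -0.001   0.1745]
```

View pics/f.png

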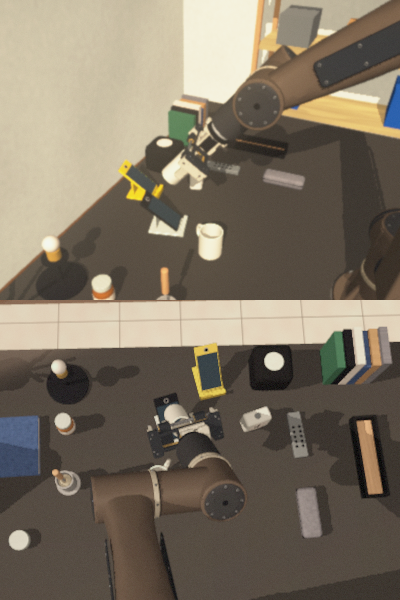

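The sleeve hovers over the lens, with the phone, mug, brush and other items in place. The fitted 3° slope may be contaminated by fingers and inner wall, so I'm refitting on clean outer-wall points.

```bash
python3 - <<'E'
from h import *
for n in("side","top"):
    L=[];
    for i in range(3):
        s=snapshot(n);o=get_obs();R=Ro.from_euler("xyz",o["orientation"],degrees=True);cam=R.inv().apply(-cv2.Rodrigues(s["rvec"])[0].T@s["tvec"].ravel()-o["tool_pos"])
        p=cloud(s).reshape(-1,3);p=p[np.isfinite(p[:,0])];L.append(R.inv().apply(p-o["tool_pos"]))
    l=np.vstack(L);r=np.hypot(l[:,0],l[:,1]);l=l[(abs(r-.03)<.005)&(l[:,2]>-.03)&(l[:,2]<.05)&(abs(l[:,0])<.022)&((l[:,:2]@cam[:2])/r/np.hypot(*cam[:2])>.3)]
    f=lambda w:np.hypot(l[:,0]-w[0]-w[2]*(l[:,2]-.02),l[:,1]-w[1]-w[3]*(l[:,2]-.02))-.03
    w=least_squares(f,[0,0,0,0],loss="soft_l1",f_scale=.001);se=np.sqrt(np.diag(np.linalg.inv(w.jac.T@w.jac))*.001**2)
    print(n,len(l),np.ptp(l[:,2]),w.x.round(4),se.round(4),cam)
E
python3 fin.py
```

```text
side 388 0.07918527232942592 [-0.0006  0.0006 -0.0133  0.0002] [0.0002 0.0001 0.0086 0.0049] [ 0.94892562  0.26251243 -0.58914685]
top 546 0.07956787856281561 [ 0.      0.0021  0.0064 -0.0035] [0.0001 0.0001 0.0057 0.0027] [ 0.15489582  0.58032673 -1.24034474]
[ 0.61294204 -0.05236561  0.24175032] [ 1.39861121e+02 -7.27653284e-04  1.05689935e+02] [-0.74568445  0.04985087 -1.63131998] [ 11.2  -1.3 -34.4  -9.8 -17.1 -77.2]
to goal (array([ 0.00063707, -0.00178919, -0.00101447]), array([ 3.85775671e-04,  1.64504284e-05, -2.26966622e-05]))
```

The clean fit shows the sleeve axis aligned with the tool within 0.5°, offset about 1 mm. A small last correction (-0.4 mm, 0.15°), then settle and hand in.

```bash
python3 -m handwheel '[[[0.001,-0.005,0],[0.0004,0,0]],[[0.001,-0.005,0],[0.0004,0,0]],[[0.001,-0.005,0],[0.0004,0,0]],[[0.001,-0.005,0],[0.0004,0,0]],[[0.001,-0.005,0],[0.0004,0,0]]]'
python3 -m handwheel '[[[0,0,0],[0,0,0]],[[0,0,0],[0,0,0]],[[0,0,0],[0,0,0]],[[0,0,0],[0,0,0]],[[0,0,0],[0,0,0]]]'
python3 fin.py; python3 -c "from plant import *;print(close_job())"
```

```text
clock: 25.68
tool_pos: [0.6121, -0.0524, 0.2411]
orientation: [140.0, -0.0, 105.7]
force: [0.5, 0.3, -2.6]
opening: 0.0586
clock: 26.1
tool_pos: [0.6121, -0.0524, 0.2411]
orientation: [140.0, -0.0, 105.7]
force: [-0.0, 0.6, -2.1]
opening: 0.0588
[ 0.6121467  -0.05239399  0.24112766] [ 1.40003774e+02 -3.56650147e-04  1.05688970e+02] [-0.04281858  0.58360737 -2.06762023] [ 11.3  -1.3 -34.5  -9.6 -17.2 -77.4]
to goal (array([-0.00030166,  0.00317173, -0.00090965]), array([-1.04830328e-05,  1.89344409e-05, -2.41080053e-05]))
the job is handed in; nothing more can be done
None
```

The job is done and was handed in at about 26 s of the 72 s, with the arm still holding the sleeve in front of the phone's lens.

- **Brushing:** I made two full strokes. The brush met the table both times (11.7 N and 3.7 N), and on each up-stroke about 30 mm of bristles rose above the rim. A picture confirms the first up-stroke; for the second I have only the tool height.
- **Brush return:** It stands upright in the holder, within 1 mm of the holder's measured centre. The top of its handle is at 0.200 m, as it should be.
- **Sleeve pose:** I gripped it from above on its upper half and tipped it 40°, so its underside faces the lens. The last reading put the tool within 1 mm of the goal position and 0.1° of the goal angle. The sleeve's lower end is about 12 cm from the lens.
- **Sleeve alignment:** A first fit showed a 3° slope. A cleaner fit on outer-wall points put the sleeve's axis within about 0.5–1° of the tool axis and 1–2 mm off centre.
- **Lens position:** The two cameras' estimates of the lens differ by about 3 mm and of the phone's yaw by about 1.4°. I aimed between them, so centring is good to about 2–3 mm.
- **View through the bore:** With this grip the gripper's body sits behind the sleeve's far end, so the camera sees it through the bore.
- **Other items:** In the last picture the phone, stand, mug and other items in view look undisturbed.

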